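# Die tote into the inspection bay, flap held at the mark

## Task

Push the red die tote along the rollers until its front end is fully home against the back wall of the green inspection bay, keeping it down on the rollers and the blue flap over the bay still closed when it gets there. Then, with the gripper, swing the blue flap up (it has a bar handle) until its white pointer lines up with the orange marker on the arc scale, and finish while still holding the flap there: it falls shut if let go. Do not shift the orange marker, and leave the punch, the brass ring and the red can where they stand.

Things in the scene. Friction and masses are not known exactly. Their poses are not given: they have to be found in the camera images.
- station: Fixed roller track with a green bay. Origin on the work surface under the track; y axis along the track (bay at the -y end), x across, z up; position and yaw vary. 13 free rollers (24 mm thick, tops at z = 45 mm) from y = -197 to +295 mm between aluminium side channels (inner faces x = +-79 mm, tops z = 60 mm). Bay side walls: y = -205 to -75 mm, 115 mm high; open towards +y.
- bay_stop (a point): Middle of the face of the bay's back wall, the end stop for the tote: station (0, -200, 70) mm, axes as the station's.
- tote_center (a point): Centre, half-way up, of the loose red open tote: 150 (x, across track) x 170 (y, along it) x 50 mm high, die bolted inside below the rim, 0.4 to 0.9 kg. Stands on the rollers (this point at z = 70 mm), axes as the station's, 4 mm play each side. Home: station y = -115 mm, its rear 45 mm still out from under the flap. Rollers turn almost freely: pushing takes 1 to 2 N until the stop.
- tote_rear (a point): Middle of the tote's outer rear end face (the +y end, where it is pushed), half-way up; 85 mm from the tote's centre.
- flap (a joint): Angle of the blue flap in rad: 0 closed (lying level on the bay), growing as its free (+y) edge swings up, up to 1.4. It turns freely and falls shut by its weight (0.3 to 0.6 kg). The flap is a sheet 184 mm (x) by 130 mm (from hinge to free edge), 4 mm thick.
- flap_hinge (a point): Middle of the flap's hinge line, which runs along the station's x axis, at station (0, -205, 120) mm. Its axes turn with the flap: y points from the hinge to the free edge, z out of the flap's upper face.
- flap_handle (a point): Middle of the flap's handle: a round steel bar 12 mm thick along x, 100 mm long, held by two posts at its ends, 100 mm from the hinge along the flap's y and 40 mm above the flap's middle plane (32 mm clear gap under the bar). Axes turn with the flap.
- pointer_tip (a point): Tip of the white pointer bar (10 mm wide, 6 mm thick), along the flap's +x edge, in the flap's plane: 150 mm from the hinge line, 99 mm to +x. Axes turn with the flap.
- marker (a joint): Angle of the orange marker in rad on the same scale as the flap's angle: pointer and marker line up when flap equals this. Stays where it is set, between 0.5 and 0.9; it must not be shifted.
- marker_mid (a point): Middle of the orange marker on the arc scale, a block 16 mm (x) by 30 mm (radially) by 20 mm (along the arc), 160 mm from the hinge line, at station x = 114 mm; y axis points away from the hinge. The scale is a thin steel arc of 160 mm radius about the hinge line, 0 to 72 degrees, at station x = 112 mm, on a foot bracket (x = 88 to 114, y = -52 to -38, z up to 130 mm).
- punch: Bystander: dark steel punch standing upright, 40 mm across, 85 mm tall; origin at the centre of its underside.
- die_ring: Bystander: brass-coloured ring lying flat, 84 mm across, 28 mm high; origin at the centre of its underside.
- can: Bystander: red can standing upright, 60 mm across, 75 mm tall; origin at the centre of its underside.
Things that resemble listed ones, but are neither listed nor needed, are in the scene too. Of the things like the part that bears tote_center, leave any that is pink, purple or turquoise; of the rest the smaller one is meant.

How it is judged:
On the way:
1. the tote is pushed home against the back wall (within 10 mm), the flap still closed (y of tote_center in the frame of station below -0.105 m and z of tote_center in the frame of station between 0.062 and 0.078 m and x of tote_center in the frame of station between -0.02 and 0.02 m and value of joint flap below 0.1 rad), for 0.2 s.
At the end, for the whole second after the job is handed in: The tote stands on the rollers with its front end within 10 mm of the bay's back wall; the flap stands still (under 0.1 rad/s) within 0.07 rad (4 degrees) of the orange marker's angle, carried by the robot's fingers, with nothing else propping it (y of tote_center in the frame of station below -0.105 m and z of tote_center in the frame of station between 0.062 and 0.078 m and x of tote_center in the frame of station between -0.02 and 0.02 m and angle between the y axis of pointer_tip and the y axis of marker_mid, either way round below 0.07 rad and velocity of joint flap between -0.1 and 0.1 rad/s and contact force between the fingers and flap above 0.4 N and contact force between each of tote, punch, die_ring, can and flap below 0.2 N); the arm keeps its last pose, push and grip.
It fails at once if the tote is lifted off the rollers (over 20 mm) (z of tote_center in the frame of station above 0.09 m).
It fails at once if the orange marker is shifted by more than 10 mm (distance of marker_mid from where it was at the start of the episode above 0.01 m).
It fails at once if the punch, the ring or the can is moved by more than 30 mm (distance of any of punch, die_ring, can from where it was at the start of the episode above 0.03 m).
It also fails if it takes over 51 s, if anything falls off the work surface, if the arm or the gripper's body presses on something with over 40 N, if the wrist force passes 120 N, or if a joint passes its speed limit or range.

## Robot

A 7-joint arm with a two-finger parallel gripper is mounted at the origin on the work surface. World frame = base frame: x ahead of the robot, y to its left, z up, the work surface at z = 0. Lengths are in m, angles in rad, forces in N, time in s.
With the tool pointing down it reaches from about 0.425 to 0.925 m from the base axis. Payload 6.8 kg.
Tool frame: the origin (TCP) lies midway between the tips of the shut fingers; the grasp point (between the pads) lies 19 mm behind it (bot.grasp_offset is the distance from the TCP to the grasp point, in m); z points along the fingers, x is the direction in which the jaws open and shut, and the axes are right-handed (so a half turn about z gives the same grasp; the last joint's range is limited). The gripper opens to 85 mm and grips with 20 to 120 N. Pads are 22 mm wide; open, the fingers measure 114 mm over their backs; the gripper's body (76 mm by 85 mm) begins 54 mm behind the grasp point. The pads swing forward as they close: fully open they stand 13 mm farther back than shut.
Start: joints at [1.135, 0.477, 0.022, 1.555, -0.011, 1.109, -0.083], TCP at [0.217, -0.639, 0.208] pointing down, gripper open.
Joint ranges: [-2.96, 2.96], [-0.34, 2.1], [-1.41, 1.46], [0.24, 2.44], [-1.37, 4.51], [0.17, 1.92], [-2.96, 2.96]. Speed limits (rad/s): [2.39, 2.39, 3.14, 3.14, 3.14, 3.14, 3.14].

## Interface

Orientations are given as a unit quaternion [w, x, y, z].
In Python, from station import bot, imaging gives the robot as it stands. The module is installed in compiled form; this text tells all that it offers.
- The arm moves only by the tool apply_moves, never from a script. Its argument "increments" is a list of rows, each a list of 7 numbers: the shift along the tool's x, y, z in mm, then the turn, a rotation vector about the tool's x, y, z in degrees, then the closure, from -1 (fully open) to 1 (shut). In form: [[dx, dy, dz, rx, ry, rz, grip], ...]. A call has exactly 8 rows; each row shifts and turns the pose as measured when the row begins, along the tool's axes as they then stand; what a row does not reach is not made up. A row lasts 1/8 s, in which the tool goes at most 62.5 mm and 10.7 degrees, less where a joint would pass 70% of its speed; a pose out of reach is approached as far as the arm can. A call with a gripper value outside its range is refused whole. The fingers move at their own pace and stop on an object; "grip_force" is the grip in N (left out, the last holds). Time passes only in rows, so rows that do not move let the fingers close, or fill a call up. It gives the time, the measured TCP pose, the force and the opening at its end, in the units of the state.
- bot.get_obs(): the state, without advancing time (a new reading comes with each control period).
- imaging.read_camera(name): name is "side" or "top"; returns the picture (420x560x3 uint8, red, green, blue); there is no depth.
- imaging.get_calibration(name): a dict with "K" (3x3 intrinsics, pixels), "extrinsics" (4x4, takes a point from camera to world coordinates). Camera axes: x right, y down, z forward; pixel columns grow to the right and rows downward; lengths in m; the calibration is good to about 2 mm. A picture is of the moment at which its call begins. get_calibration takes no time and is no camera call.
- bot.hand_in(): hands the job in, once; it reports no verdict.
The state is a dict: "t": time; "q": joint angles; "joint_vel": joint speeds; "joint_torque": joint torques, N m; "eef_pos": TCP position; "tool_rot": TCP orientation; "contact_force": force on the tool from outside, world axes, zero at the start; "torque": the same for the moment, N m; "gripper_width": opening from 0.0 (shut) to 1.0 (fully open).
Only numpy, scipy, OpenCV 4.12 (cv2) and the standard library are available. Lean on these libraries where they do the work, as an engineer would, in place of code of your own. Each camera call takes 0.05 s, during which the arm holds its last target.

## Working session

There is one attempt and no reset: what is moved stays moved. The work goes in short steps, Python scripts to look and compute and a tool call to move; the robot and the scene stay as the last step left them, time stands still between calls to the robot, and variables do not carry over. Pictures are saved under pics/ and viewed, and the job is handed in when it is done.

Besides the shell and the picture viewer there is one more tool, called after "Request:" as a command line: name --pt "numbers of a row" for each row, then --argument value for the rest. apply_moves: Moves the arm, as the interface text tells. Its arguments: {"type":"object","properties":{"increments":{"type":"array","items":{"type":"array","items":{"type":"number"}}},"grip_force":{"type":"number"}},"required":["increments"]}

```bash
mkdir -p pics; ls; python3 - <<'E'
from station import bot, imaging
import cv2
for n in ("side","top"):
    im=imaging.read_camera(n); cv2.imwrite(f"pics/{n}0.png",im[:,:,::-1]); c=imaging.get_calibration(n); print(n,c)
print(bot.get_obs())
E
```

```text
pics
side {'K': array([[514.471754  ,   0.        , 278.68954546],
       [  0.        , 514.471754  , 213.39624187],
       [  0.        ,   0.        ,   1.        ]]), 'extrinsics': array([[-0.8688125 , -0.29725304,  0.39598671, -0.13437149],
       [-0.49458834,  0.55878376, -0.66568993,  1.04955083],
       [-0.02339258, -0.77421014, -0.6324962 ,  1.10238918],
       [ 0.        ,  0.        ,  0.        ,  1.        ]])}
top {'K': array([[445.68451687,   0.        , 281.51433222],
       [  0.        , 445.68451687, 205.48182849],
       [  0.        ,   0.        ,   1.        ]]), 'extrinsics': array([[ 1.85437438e-02, -9.82737641e-01,  1.84072969e-01,
         2.93222297e-01],
       [-9.99824425e-01, -1.87224833e-02,  7.67080999e-04,
         9.30651150e-03],
       [ 2.69246372e-03, -1.84054875e-01, -9.82912282e-01,
         1.23405700e+00],
       [ 0.00000000e+00,  0.00000000e+00,  0.00000000e+00,
         1.00000000e+00]])}
{'t': 0.1, 'q': array([ 1.13490131,  0.47776071,  0.02233883,  1.55634585, -0.01152184,
        1.10929466, -0.08312844]), 'joint_vel': array([ 0.00029616, -0.00253917, -0.00040338, -0.00208974,  0.00079815,
        0.00069868,  0.00045314]), 'joint_torque': array([ 5.58765430e-03, -5.97755921e+01,  1.61444351e+00, -2.81948680e+01,
        1.28547373e-02,  5.06603887e-03,  2.89676102e-06]), 'eef_pos': array([ 0.21713178, -0.63851889,  0.20689671]), 'tool_rot': array([-4.46790903e-04,  8.13001045e-01, -5.82261621e-01, -7.11770752e-04]), 'contact_force': array([ 0.20635426, -0.16120413,  0.10949316]), 'torque': array([-0.03147284,  0.02010769,  0.01690503]), 'gripper_width': 0.9990805108357829}
```

View pics/side0.png

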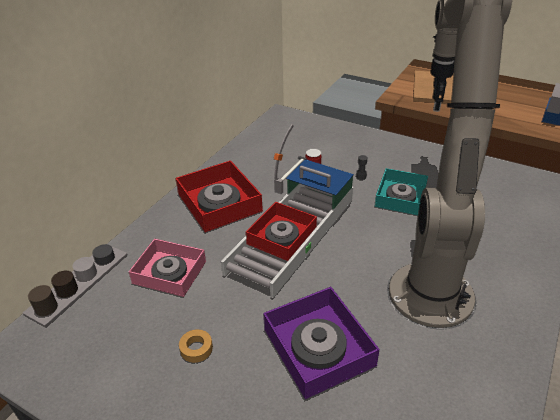

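View pics/top0.png

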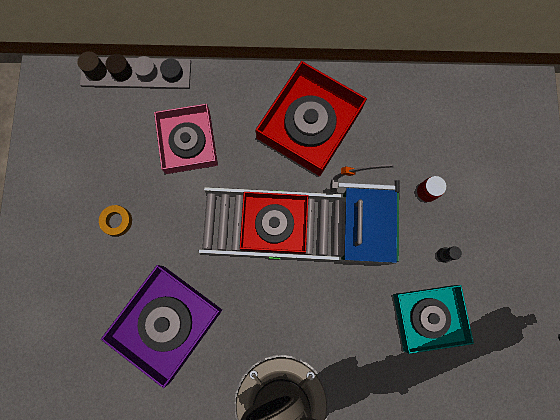

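The tote on the track is at top (274,222), the flap at (371,225), its handle at (360,222) and the marker at (347,171). The station's +x points up in the top picture and its bay is to the right. Next I'll measure these.

```bash
cat > h.py <<'E'
import numpy as np, cv2
from station import bot, imaging
def ray(n,px):
    c=imaging.get_calibration(n);E=c["extrinsics"]
    d=np.linalg.inv(c["K"])@np.c_[np.atleast_2d(px).astype(float),np.ones(len(np.atleast_2d(px)))].T
    return E[:3,3],(E[:3,:3]@d).T
def plane(n,px,z):
    o,d=ray(n,px); return o+d*((z-o[2])/d[:,2])[:,None]
def proj(n,P):
    c=imaging.get_calibration(n);T=np.linalg.inv(c["extrinsics"])
    p=(T[:3,:3]@np.atleast_2d(P).T)+T[:3,3:]; p=c["K"]@p; return (p[:2]/p[2]).T
def tri(p1,p2):
    o1,d1=ray("top",p1);o2,d2=ray("side",p2);d1=d1[0];d2=d2[0]
    A=np.c_[d1,-d2];s=np.linalg.lstsq(A,o2-o1,rcond=None)[0]
    a=o1+s[0]*d1;b=o2+s[1]*d2;return (a+b)/2,np.linalg.norm(a-b)
E
python3 - <<'E'
from h import *
im=cv2.imread("pics/top0.png");hsv=cv2.cvtColor(im,cv2.COLOR_BGR2HSV)
def big(m,near):
    cs,_=cv2.findContours(m,cv2.RETR_EXTERNAL,cv2.CHAIN_APPROX_NONE)
    cs=[c for c in cs if cv2.contourArea(c)>20]
    return min(cs,key=lambda c:np.hypot(*(np.array(cv2.minAreaRect(c)[0])-near)))
blue=cv2.inRange(hsv,(100,120,40),(125,255,255)); c=big(blue,(371,225)); r=cv2.minAreaRect(c);print("blue",r)
P=plane("top",cv2.boxPoints(r),.122);print(P.round(4),P.mean(0))
red=cv2.inRange(hsv,(0,150,60),(6,255,255))|cv2.inRange(hsv,(175,150,60),(180,255,255));c=big(red,(274,222));r=cv2.minAreaRect(c);print("tote",r)
P=plane("top",cv2.boxPoints(r),.095);print(P.round(4),P.mean(0))
ora=cv2.inRange(hsv,(5,150,100),(14,255,255));c=big(ora,(347,171));print("marker",cv2.minAreaRect(c))
w=cv2.inRange(hsv,(0,0,170),(180,40,255)); 
for x in range(205,345,15):
    col=w[180:265,x]; ys=np.flatnonzero(col)+180; print(x,ys[ys<200],ys[ys>245])
s=cv2.imread("pics/side0.png")
cv2.imwrite("pics/c1.png",np.hstack([cv2.resize(im[150:280,310:450],None,fx=3,fy=3,interpolation=2)[:390],cv2.resize(s[115:245,240:370],None,fx=3,fy=3,interpolation=2)]))
E
```

```text
blue ((370.5, 225.0), (74.0, 51.0), 90.0)
[[ 0.5501 -0.1514  0.122 ]
 [ 0.5526 -0.2819  0.122 ]
 [ 0.3642 -0.2765  0.122 ]
 [ 0.3619 -0.1499  0.122 ]] [ 0.45718571 -0.21492818  0.122     ]
tote ((273.9198913574219, 221.5220947265625), (66.11901092529297, 57.289127349853516), 3.012787342071533)
[[ 0.393   0.1156  0.095 ]
 [ 0.5426  0.1131  0.095 ]
 [ 0.5366 -0.0596  0.095 ]
 [ 0.3873 -0.053   0.095 ]] [0.46491837 0.02904182 0.095     ]
marker ((347.5911865234375, 169.814697265625), (13.421889305114746, 7.3628644943237305), 4.39870548248291)
205 [188 189] [250 251 252]
220 [188 189 190] [251 252 253]
235 [189 190 191] [249 251 252 253 254]
250 [190] [252 253 254]
265 [191] [253 254 255]
280 [191 192] [254 255 256]
295 [192 193] [255 256 257]
310 [193 194 195] [255 256 257]
325 [194 195 196] [256 257 258]
340 [183 184 185 194 195 196] []
```

View pics/c1.png

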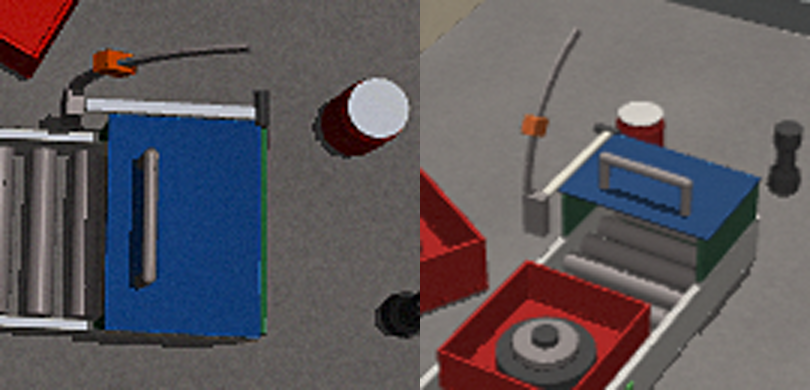

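```bash
python3 - <<'E'
from h import *
U=[(205,188.5),(220,189),(235,190),(265,191),(280,191.5),(295,192.5),(310,194),(325,195)]
L=[(205,251),(220,252),(250,253),(265,254),(280,255),(295,256),(325,257)]
for q in (U,L):
    P=plane("top",q,.06);f=np.polyfit(P[:,1],P[:,0],1);print("line x=a y+b",f, "at y=0.",f[1])
P=plane("top",[(345.7,187.3),(345,259.3),(399.3,190.7),(398.3,261.7)],.122);print("flap",P.round(4),P.mean(0))
e=(P[0]+P[1])/2-(P[2]+P[3])/2;print(np.arctan2(-e[0],e[1]),np.linalg.norm(e)); e=P[0]-P[1];print(np.arctan2(e[1],e[0]))
P=plane("top",[(361,200),(359.7,244.3)],.166);print("handle",P,P.mean(0),np.linalg.norm(P[0]-P[1]))
print(tri((361,200),(301.7,167.3)),tri((359.7,244.3),(329.3,176)))
print("marker tri",tri((347.6,169.8),(534/3-140+240,126/3+115)))
E
```

```text
line x=a y+b [0.03418721 0.54912842] at y=0. 0.5491284243089106
line x=a y+b [0.03227086 0.38071234] at y=0. 0.380712336459604
flap [[ 0.5519 -0.1532  0.122 ]
 [ 0.3685 -0.15    0.122 ]
 [ 0.5457 -0.2902  0.122 ]
 [ 0.3651 -0.2822  0.122 ]] [ 0.4578023  -0.21888466  0.122     ]
-0.03615138540415235 0.1347041348361628
-0.01744327785335861
handle [[ 0.51057559 -0.18390939  0.166     ]
 [ 0.40204398 -0.17923871  0.166     ]] [ 0.45630979 -0.18157405  0.166     ] 0.10863206185944022
(array([ 0.51053011, -0.18622375,  0.15717567]), np.float64(0.003924262592578724)) (array([ 0.4042475 , -0.17938728,  0.16116274]), np.float64(0.0036994678214987585))
marker tri (array([ 0.57549236, -0.1472504 ,  0.19987062]), np.float64(0.003044561037418437))
```

Request:
apply_moves --pt "0 0 -20 0 0 5.2 1" --pt "0 0 -20 0 0 5.2 1" --pt "0 0 -20 0 0 5.2 1" --pt "0 0 -20 0 0 5.1 1" --pt "-30 -30 0 0 0 0 1" --pt "-45 -40 0 0 0 0 1" --pt "-45 -40 0 0 0 0 1" --pt "-45 -40 0 0 0 0 1" --grip_force 30

```text
t: 1.1
eef_pos: [0.3723, -0.4792, 0.2847]
tool_rot: [-0.0, -0.686, 0.727, 0.005]
contact_force: [0.6, -0.4, 0.1]
gripper_width: -0.002
```

```bash
cat >> h.py <<'E'
from scipy.spatial.transform import Rotation as Ro
O=np.array([.4623,-.0765,0]);psi=-.0335
RS=Ro.from_euler('z',psi).as_matrix()
def st(P): return (np.atleast_2d(P)-O)@RS
def wo(p): return np.atleast_2d(p)@RS.T+O
def rep(target=None):
    o=bot.get_obs();q=o["tool_rot"];R=Ro.from_quat([*q[1:],q[0]]).as_matrix()
    print("t",round(o["t"],2),"tcp st mm",(st(o["eef_pos"])*1e3).round(1),"F",o["contact_force"].round(1),"grip",round(o["gripper_width"],3))
    D=np.diag([1,1,1.]);D=np.array([[0,-1,0],[-1,0,0],[0,0,-1]]).T # cols: tool x,y,z in station
    print("tool z in st",(RS.T@R[:,2]).round(3),"toolx in st",(RS.T@R[:,0]).round(3))
    if target is not None:
        print("to go in tool mm",(R.T@(wo(np.array(target)/1e3)[0]-o["eef_pos"])*1e3).round(1),"turn deg",np.degrees(Ro.from_matrix(R.T@RS@D).as_rotvec()).round(2))
E
python3 -c "
from h import *
rep([0,250,250])
print(st(tri((347.6,169.8),(278,157))[0]))"
```

```text
t 1.1 tcp st mm [[ -76.5 -405.5  284.7]] F [ 0.6 -0.4  0.1] grip -0.002
tool z in st [-0.007  0.007 -1.   ] toolx in st [-0.024 -1.    -0.007]
to go in tool mm [-656.9  -60.8   38.8] turn deg [ 0.41  0.39 -1.39]
[[ 0.11549855 -0.06691947  0.19987062]]
```

Request:
apply_moves --pt "-50 -15 0 0.4 0.4 -1.4 1" --pt "-60 -15 0 0 0 0 1" --pt "-60 -10 0 0 0 0 1" --pt "-60 -10 0 0 0 0 1" --pt "-60 -5 0 0 0 0 1" --pt "-60 0 0 0 0 0 1" --pt "-60 0 0 0 0 0 1" --pt "-60 0 0 0 0 0 1"

```text
t: 2.1
eef_pos: [0.4439, 0.0023, 0.2829]
tool_rot: [-0.0, -0.697, 0.717, 0.001]
contact_force: [1.5, 0.1, -0.3]
gripper_width: -0.0
```

```bash
python3 -c "
from h import *
rep([0,235,63])"
```

```text
t 2.1 tcp st mm [[-21.   78.1 282.9]] F [ 1.5  0.1 -0.3] grip -0.0
tool z in st [-0.001  0.001 -1.   ] toolx in st [ 0.005 -1.    -0.001]
to go in tool mm [-156.6  -22.   220. ] turn deg [0.06 0.05 0.28]
```

Request:
apply_moves --pt "-55 -8 0 0 0 0.3 1" --pt "-55 -8 0 0 0 0 1" --pt "-46 -6 30 0 0 0 1" --pt "0 0 50 0 0 0 1" --pt "0 0 50 0 0 0 1" --pt "0 0 40 0 0 0 1" --pt "0 0 30 0 0 0 1" --pt "0 0 0 0 0 0 1"

```text
t: 3.1
eef_pos: [0.4694, 0.1693, 0.0774]
tool_rot: [0.001, -0.698, 0.716, 0.001]
contact_force: [0.1, -0.1, 0.9]
gripper_width: 0.0
```

```bash
python3 -c "
from h import *
rep([0,235,63])
for n in ('top','side'): cv2.imwrite('pics/%s1.png'%n,imaging.read_camera(n)[:,:,::-1])"
```

```text
t 3.1 tcp st mm [[ -1.1 245.9  77.4]] F [ 0.1 -0.1  0.9] grip 0.0
tool z in st [-0.     0.003 -1.   ] toolx in st [ 0.009 -1.    -0.003]
to go in tool mm [11.  -1.  14.3] turn deg [0.01 0.18 0.51]
```

View pics/side1.png

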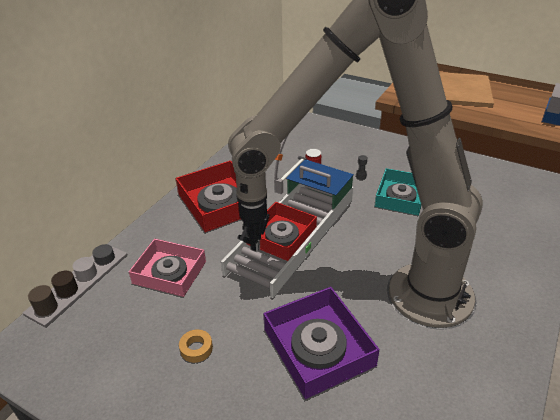

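The gripper stands behind the tote, at about (250,240) in the side view, so I'm starting the push.

Request:
apply_moves --pt "8 0 9 0 0.2 0.5 1" --pt "12 0 4 0 0 0 1" --pt "10 0 0 0 0 0 1" --pt "10 0 0 0 0 0 1" --pt "12 0 0 0 0 0 1" --pt "14 0 0 0 0 0 1" --pt "16 0 0 0 0 0 1" --pt "18 0 0 0 0 0 1"

```text
t: 4.2
eef_pos: [0.4711, 0.0657, 0.0697]
tool_rot: [0.006, -0.695, 0.719, -0.003]
contact_force: [0.7, 2.3, -0.7]
gripper_width: 0.002
```

```bash
python3 -c "
from h import *
rep([0,-15,64])"
```

```text
t 4.2 tcp st mm [[  4.  142.4  69.7]] F [ 0.7  2.3 -0.7] grip 0.002
tool z in st [ 0.012  0.005 -1.   ] toolx in st [-0.    -1.    -0.005]
to go in tool mm [157.4   4.    4.8] turn deg [-0.71  0.28 -0.02]
```

Request:
apply_moves --pt "17 1 1 -0.3 0.2 0 1" --pt "17 1 1 -0.3 0 0 1" --pt "17 1 1 0 0 0 1" --pt "17 1 1 0 0 0 1" --pt "15 0 0 0 0 0 1" --pt "14 0 0 0 0 0 1" --pt "12 0 0 0 0 0 1" --pt "10 0 0 0 0 0 1"

```text
t: 5.2
eef_pos: [0.4645, -0.061, 0.0663]
tool_rot: [0.003, -0.695, 0.719, -0.001]
contact_force: [1.5, 1.5, 0.1]
gripper_width: -0.001
```

```bash
python3 -c "
from h import *
rep([0,-15,64])"
```

```text
t 5.2 tcp st mm [[ 1.6 15.6 66.3]] F [1.5 1.5 0.1] grip -0.001
tool z in st [ 0.005  0.002 -1.   ] toolx in st [-0.002 -1.    -0.002]
to go in tool mm [30.6  1.6  2.2] turn deg [-0.29  0.14 -0.09]
```

Request:
apply_moves --pt "7 0 0 -0.3 0 0 1" --pt "6 0 0 0 0 0 1" --pt "5 0 0 0 0 0 1" --pt "4 0 0 0 0 0 1" --pt "4 0 0 0 0 0 1" --pt "4 0 0 0 0 0 1" --pt "4 0 0 0 0 0 1" --pt "4 0 0 0 0 0 1"

```text
t: 6.2
eef_pos: [0.4624, -0.1002, 0.066]
tool_rot: [0.001, -0.695, 0.719, 0.002]
contact_force: [0.9, 12.1, 3.2]
gripper_width: -0.002
```

```bash
python3 -c "
from h import *
rep([0,-15,64])
for n in ('top','side'): cv2.imwrite('pics/%s2.png'%n,imaging.read_camera(n)[:,:,::-1])
rep()"
```

```text
t 6.2 tcp st mm [[  0.9 -23.6  66. ]] F [ 0.9 12.1  3.2] grip -0.002
tool z in st [-0.002  0.004 -1.   ] toolx in st [-0.    -1.    -0.004]
to go in tool mm [-8.6  0.9  2. ] turn deg [ 0.11  0.22 -0.02]
t 6.3 tcp st mm [[  0.9 -23.4  66.1]] F [-0.1  5.1  2.7] grip 0.003
tool z in st [-0.002  0.004 -1.   ] toolx in st [-0.    -1.    -0.004]
```

View pics/side2.png

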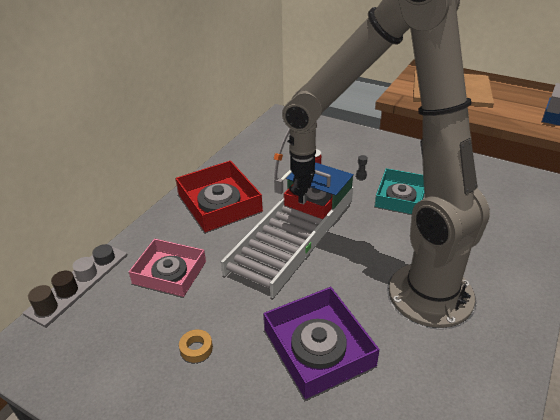

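The wrist read 12 N against the stop and the tote looks fully under the flap. I'll hold briefly, back off and lift.

Request:
apply_moves --pt "3 0 0 0 0 0 1" --pt "2 0 0 0 0 0 1" --pt "2 0 0 0 0 0 1" --pt "-5 0 0 0 0 0 1" --pt "-20 0 0 0 0 0 1" --pt "-30 0 -20 0 0 0 1" --pt "-20 0 -50 0 0 0 -1" --pt "0 0 -55 0 0 0 -1"

```text
t: 7.3
eef_pos: [0.4606, -0.0256, 0.1906]
tool_rot: [-0.001, -0.697, 0.717, 0.009]
contact_force: [0.9, -0.3, 0.3]
gripper_width: 0.42
```

```bash
python3 -c "
from h import *
rep([0,-105,230])
for n in ('top','side'): cv2.imwrite('pics/%s3.png'%n,imaging.read_camera(n)[:,:,::-1])
"
```

```text
t 7.3 tcp st mm [[ -3.4  50.8 190.6]] F [ 0.9 -0.3  0.3] grip 0.42
tool z in st [-0.014  0.01  -1.   ] toolx in st [ 0.004 -1.    -0.01 ]
to go in tool mm [155.4  -2.2 -41. ] turn deg [0.82 0.59 0.24]
```

View pics/top3.png

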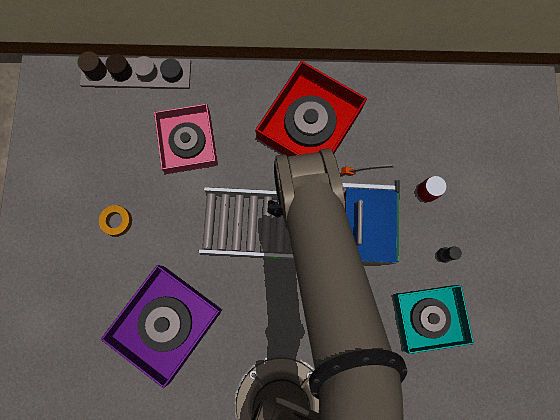

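View pics/side3.png

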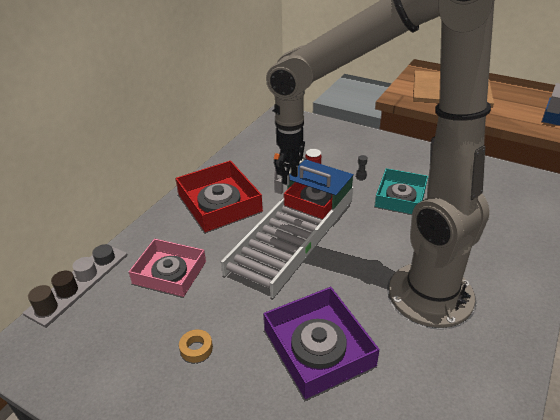

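```bash
python3 - <<'E'
from h import *
s=cv2.imread("pics/side3.png")
for y,col in ((-30,(255,255,0)),(-20,(0,255,255))):
  P=proj("side",wo(np.array([[75,y,95],[-75,y,95],[-75,y,45]])/1e3));print(y,P.round(1))
h=proj("side",wo(np.array([[50,-105,160],[-50,-105,160]])/1e3));print(h)
c=cv2.resize(s[140:240,250:370],None,fx=5,fy=5,interpolation=2)
for y,col in ((-30,(255,255,0)),(-20,(0,255,255))):
  for p in proj("side",wo(np.array([[75,y,95],[-75,y,95],[-75,y,45]])/1e3)): cv2.circle(c,tuple(int(v) for v in (p-[250,140]+.5)*5),3,col,-1)
for p in h: cv2.circle(c,tuple(int(v) for v in (p-[250,140]+.5)*5),3,(0,0,255),-1)
cv2.imwrite("pics/c3.png",c)
E
```

```text
-30 [[283.  192.9]
 [323.9 207.2]
 [323.4 219.4]]
-20 [[281.4 194.5]
 [322.4 208.9]
 [322.  221.2]]
[[301.14584958 167.11192289]
 [328.61413394 175.89510821]]
```

View pics/c3.png

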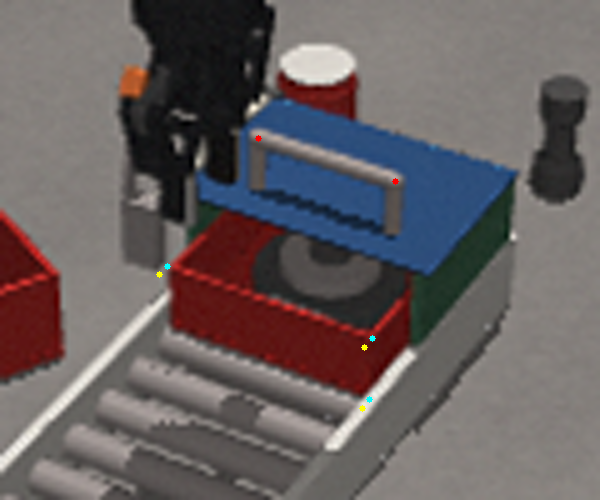

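The tote's rear rim lies at or slightly past the predicted home line, so it is home. The flap is closed, and the handle matches the prediction within about 2 px. Next I move over the handle.

Request:
apply_moves --pt "0 0 -30 0.4 0.3 0.2 -1" --pt "10 0 -20 0.4 0.3 0 -1" --pt "40 0 0 0 0 0 -1" --pt "45 0 0 0 0 0 -1" --pt "35 0 0 0 0 0 -1" --pt "20 0 0 0 0 0 -1" --pt "0 0 0 0 0 0 -1" --pt "0 0 0 0 0 0 -1"

```text
t: 8.4
eef_pos: [0.4561, -0.183, 0.2447]
tool_rot: [0.001, -0.694, 0.72, -0.004]
contact_force: [-0.3, 0.5, -0.3]
gripper_width: 1.004
```

```bash
python3 -c "
from h import *
rep([0,-105,141])"
```

```text
t 8.4 tcp st mm [[  -2.6 -106.6  244.7]] F [-0.3  0.5 -0.3] grip 1.004
tool z in st [ 0.007 -0.005 -1.   ] toolx in st [-0.004 -1.     0.005]
to go in tool mm [ -2.2  -1.9 103.7] turn deg [-0.4  -0.29 -0.24]
```

Request:
apply_moves --pt "-2 -2 25 -0.4 -0.3 -0.2 -1" --pt "0 0 30 0 0 0 -1" --pt "0 0 25 0 0 0 -1" --pt "0 0 12 0 0 0 -1" --pt "0 0 3 0 0 0 -1" --pt "0 0 0 0 0 0 -1" --pt "0 0 0 0 0 0 -1" --pt "0 0 0 0 0 0 -1"

```text
t: 9.4
eef_pos: [0.4615, -0.1753, 0.15]
tool_rot: [0.002, -0.698, 0.716, -0.002]
contact_force: [-0.3, -0.7, 0.1]
gripper_width: 1.001
```

```bash
python3 -c "
from h import *
rep([0,-105,142])
s=imaging.read_camera('side')[:,:,::-1]
cv2.imwrite('pics/c4.png',cv2.resize(s[100:230,230:380],None,fx=4,fy=4,interpolation=2))"
```

```text
t 9.4 tcp st mm [[  2.5 -98.8 150. ]] F [-0.3 -0.7  0.1] grip 1.001
tool z in st [ 0.005 -0.    -1.   ] toolx in st [ 0.008 -1.     0.   ]
to go in tool mm [6.2 2.6 7.9] turn deg [-0.29 -0.02  0.48]
```

View pics/c4.png

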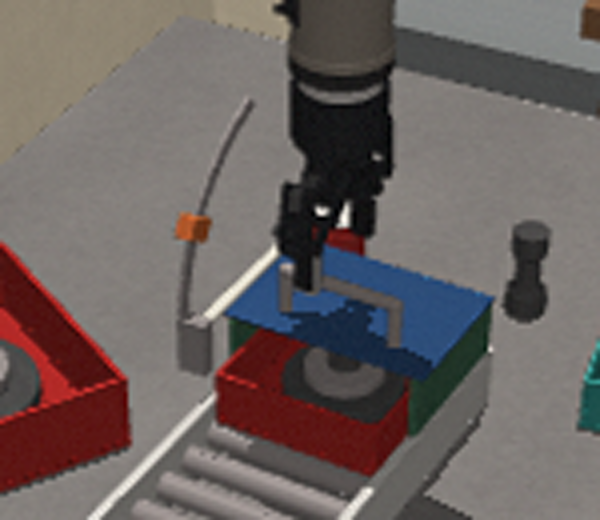

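```bash
python3 -c "
from h import *
print((proj('side',wo(np.array([[2,-57,160],[2,-99,160],[50,-105,160],[-50,-105,160]])/1e3))-[230,100])*4)"
```

```text
[[307.4532876  315.28057805]
 [333.04193978 288.80054824]
 [284.58339831 268.44769156]
 [394.45653575 303.58043282]]
```

Request:
apply_moves --pt "4 2 5 -0.3 0 0.5 -1" --pt "3 1 4 0 0 0 -1" --pt "0 0 0 0 0 0 -0.3" --pt "0 0 0 0 0 0 0.3" --pt "0 0 0 0 0 0 1" --pt "0 0 0 0 0 0 1" --pt "0 0 0 0 0 0 1" --pt "0 0 0 0 0 0 1" --grip_force 40

```text
t: 10.45
eef_pos: [0.4604, -0.1822, 0.143]
tool_rot: [0.001, -0.695, 0.719, -0.002]
contact_force: [0.2, 0.1, -0.1]
gripper_width: 0.002
```

```bash
python3 -c "
from h import *
rep([0,-105,142])
s=imaging.read_camera('side')[:,:,::-1]
cv2.imwrite('pics/c5.png',cv2.resize(s[100:230,230:380],None,fx=4,fy=4,interpolation=2))"
```

```text
t 10.45 tcp st mm [[   1.6 -105.7  143. ]] F [ 0.2  0.1 -0.1] grip 0.002
tool z in st [ 0.004 -0.001 -1.   ] toolx in st [-0.    -1.     0.001]
to go in tool mm [-0.7  1.6  1. ] turn deg [-0.22 -0.05 -0.02]
```

View pics/c5.png

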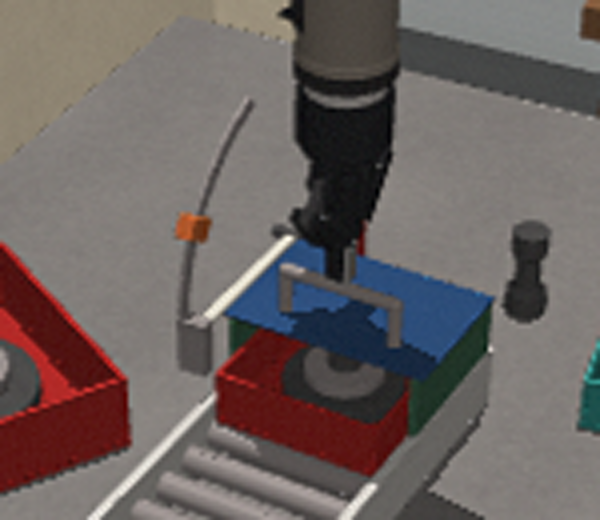

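```bash
python3 -c "
from h import *
o=bot.get_obs();print((proj('side',o['eef_pos'])-[230,100])*4, proj('top',o['eef_pos']))
s=imaging.read_camera('side')[:,:,::-1]
s=cv2.resize(s[150:190,280:350],None,fx=10,fy=10,interpolation=2)
p=(proj('side',o['eef_pos'])[0]-[280,150]+.5)*10;cv2.circle(s,(int(p[0]),int(p[1])),5,(0,255,255),-1)
cv2.imwrite('pics/c6.png',s)
t=imaging.read_camera('top')[:,:,::-1];cv2.imwrite('pics/c7.png',cv2.resize(t[120:280,280:440],None,fx=3,fy=3))"
```

```text
[[336.89205622 302.11721995]] [[358.94364012 221.64438583]]
```

View pics/c6.png

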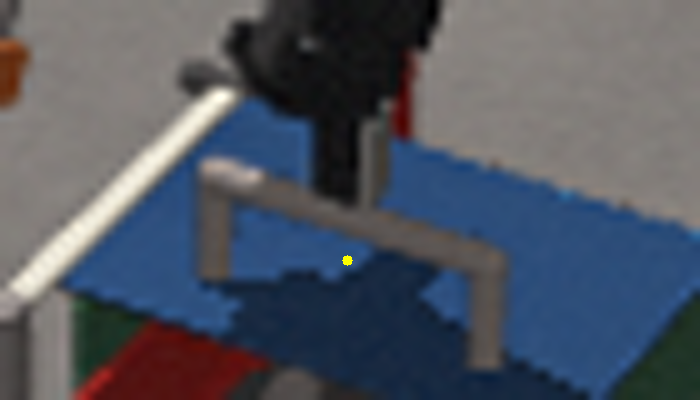

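View pics/c7.png

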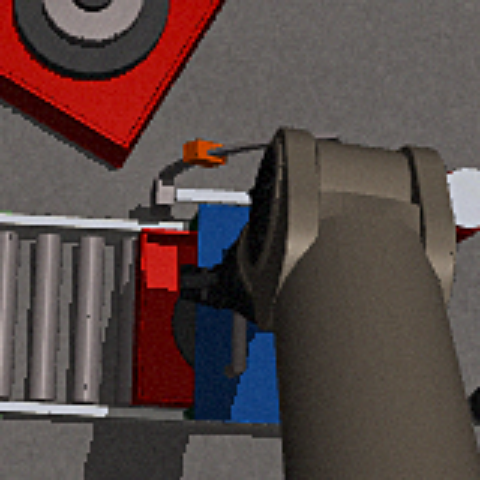

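```bash
python3 -c "
from h import *
out=[]
for f,p in (('side1',[.4694,.1693,.0774]),('side2',[.4624,-.1002,.066])):
  s=cv2.imread('pics/%s.png'%f);q=proj('side',np.array(p))[0];print(q)
  a,b=int(q[0])-30,int(q[1])-45
  c=cv2.resize(s[b:b+65,a:a+60],None,fx=6,fy=6,interpolation=2);cv2.circle(c,(int((q[0]-a+.5)*6),int((q[1]-b+.5)*6)),3,(0,255,255),-1);out.append(c)
cv2.imwrite('pics/c8.png',np.hstack(out))"
```

```text
[255.91403191 256.0712937 ]
[301.79125681 207.97237588]
```

View pics/c8.png

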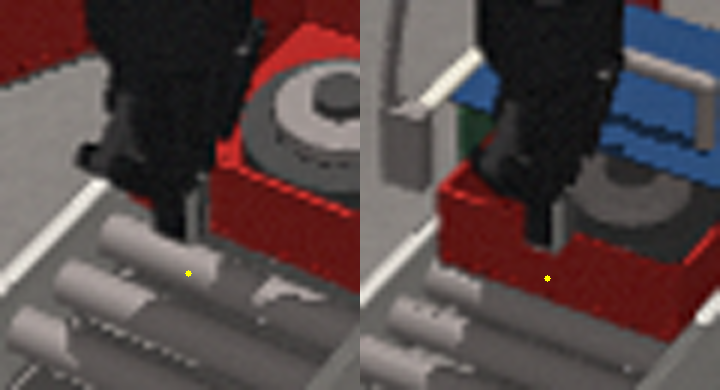

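The gripper closed empty. In three views the visible finger tips sit about 5 px, or roughly 21 mm, above the projected reported TCP, so the fingers shut above the bar. I'll open, go about 23 mm lower and look before closing.

Request:
apply_moves --pt "0 1 0 0 0 0 -1" --pt "0 1 0 0 0 0 -1" --pt "0 0 0 0 0 0 -1" --pt "0 0 0 0 0 0 -1" --pt "0 0 0 0 0 0 -1" --pt "0 0 10 0 0 0 -1" --pt "0 0 8 0 0 0 -1" --pt "0 0 3 0 0 0 -1"

```text
t: 11.6
eef_pos: [0.457, -0.1823, 0.1191]
tool_rot: [0.0, -0.695, 0.719, -0.001]
contact_force: [-1.1, -1.0, -0.0]
gripper_width: 0.996
```

```bash
python3 -c "
from h import *
rep([0,-105,120])
s=imaging.read_camera('side')[:,:,::-1]
cv2.imwrite('pics/c9.png',cv2.resize(s[130:200,260:360],None,fx=7,fy=7,interpolation=2))"
```

```text
t 11.6 tcp st mm [[  -1.7 -106.   119.1]] F [-1.1 -1.  -0. ] grip 0.996
tool z in st [ 0.001 -0.    -1.   ] toolx in st [-0.001 -1.     0.   ]
to go in tool mm [-1.  -1.7 -0.9] turn deg [-0.07 -0.01 -0.07]
```

View pics/c9.png

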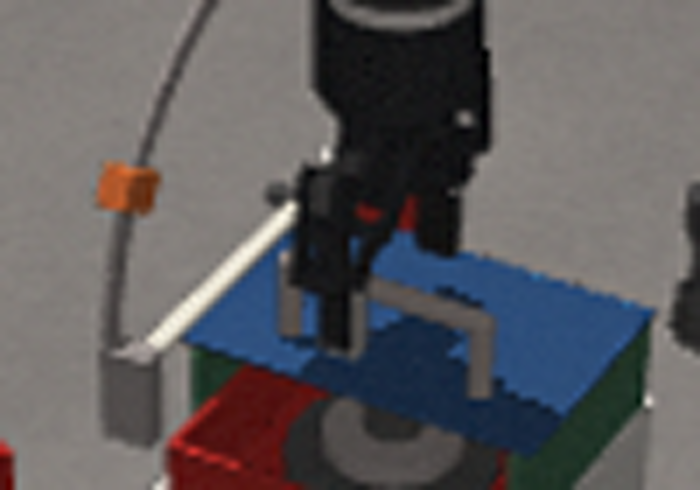

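The near finger now stands in front of the bar with its tip below it, at about (340,345). I'm closing.

Request:
apply_moves --pt "0 0 0 0 0 0 0.3" --pt "0 0 0 0 0 0 1" --pt "0 0 0 0 0 0 1" --pt "0 0 0 0 0 0 1" --pt "0 0 0 0 0 0 1" --pt "0 0 0 0 0 0 1" --pt "0 0 0 0 0 0 1" --pt "0 0 0 0 0 0 1" --grip_force 40

```text
t: 12.65
eef_pos: [0.4572, -0.1814, 0.1193]
tool_rot: [0.001, -0.695, 0.719, -0.0]
contact_force: [-0.9, 1.8, 0.2]
gripper_width: 0.123
```

```bash
python3 -c "
from h import *
rep([0,-105,120])
print(st(tri((347.6,169.8),(278,157))[0]))
# marker angle from each view with plane station x=.114 (marker +- 8mm)
for n,p in (('top',(347.6,169.8)),('side',(278,157))):
  o,d=ray(n,p);os=st(o)[0];ds=(d@RS)[0];P=os+ds*((.114-os[0])/ds[0]);print(n,P,np.arctan2(P[2]-.12,P[1]+.205),np.hypot(P[2]-.12,P[1]+.205))"
```

```text
t 12.65 tcp st mm [[  -1.6 -105.   119.3]] F [-0.9  1.8  0.2] grip 0.123
tool z in st [ 0.001  0.001 -1.   ] toolx in st [-0.001 -1.    -0.001]
to go in tool mm [ 0.  -1.6 -0.7] turn deg [-0.08  0.04 -0.03]
[[ 0.11549855 -0.06691947  0.19987062]]
top [ 0.114      -0.06483382  0.21036048] 0.5726168821255159 0.16676802960744705
side [ 0.114      -0.06732873  0.19976266] 0.5251125629058476 0.1591083272864709
```

Request:
apply_moves --pt "1.3 0 -3.3 0 0 0 1" --pt "1.5 0 -3.2 0 0 0 1" --pt "1.7 0 -3.1 0 0 0 1" --pt "1.8 0 -3.1 0 0 0 1" --pt "1.8 0 -3.1 0 0 0 1" --pt "1.9 0 -3.0 0 0 0 1" --pt "2.0 0 -3.0 0 0 0 1" --pt "2.0 0 -3.0 0 0 0 1"

```text
t: 13.65
eef_pos: [0.4568, -0.1945, 0.1445]
tool_rot: [0.002, -0.695, 0.719, 0.001]
contact_force: [2.3, 2.1, -6.1]
gripper_width: 0.122
```

```bash
cat >> h.py <<'E'
def flapg(th):
    o=bot.get_obs();p=st(o["eef_pos"])[0]*1e3
    b=np.array([p[1],p[2]+40.7])-[-205,120]; print("bar from hinge if no slip",b.round(1),"r",np.hypot(*b).round(1),"theta",(np.arctan2(b[1],b[0])-.3805).round(3))
    g=107.7*np.array([np.cos(.3805+th),np.sin(.3805+th)]); print("go tool x,z",(-(g-b)[0]).round(1),(-(g-b)[1]).round(1))
E
python3 -c "
from h import *
rep();flapg(.53)
s=imaging.read_camera('side')[:,:,::-1]
cv2.imwrite('pics/c10.png',cv2.resize(s[110:220,250:370],None,fx=5,fy=5,interpolation=2))"
```

```text
t 13.65 tcp st mm [[  -1.6 -118.2  144.5]] F [ 2.3  2.1 -6.1] grip 0.122
tool z in st [ 0.001  0.004 -1.   ] toolx in st [ 0.    -1.    -0.004]
bar from hinge if no slip [86.8 65.2] r 108.6 theta 0.263
go tool x,z 20.8 -19.9
```

View pics/c10.png

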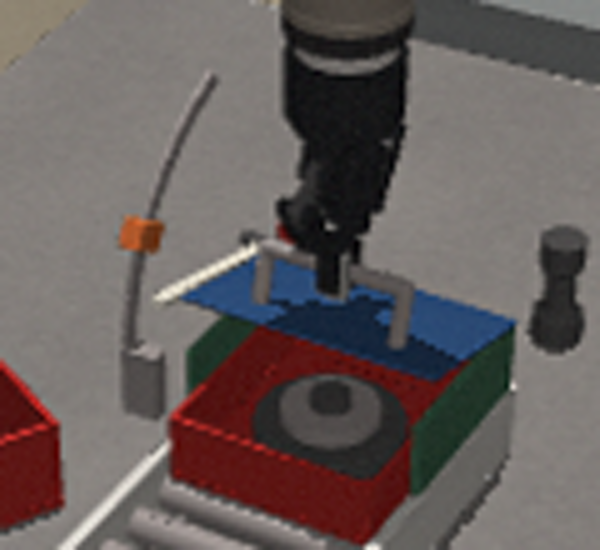

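The flap is lifting with the wrist carrying 6 N, and the tote hasn't moved. I'm continuing the swing.

Request:
apply_moves --pt "2.2 0 -2.8 0 0 0 1" --pt "2.3 0 -2.7 0 0 0 1" --pt "2.4 0 -2.7 0 0 0 1" --pt "2.5 0 -2.6 0 0 0 1" --pt "2.6 0 -2.5 0 0 0 1" --pt "2.6 0 -2.4 0 0 0 1" --pt "2.7 0 -2.2 0 0 0 1" --pt "2.0 0 -1.6 0 0 0 1"

```text
t: 14.7
eef_pos: [0.4562, -0.2136, 0.1659]
tool_rot: [0.002, -0.696, 0.718, 0.002]
contact_force: [2.0, 3.9, -4.8]
gripper_width: 0.122
```

```bash
python3 -c "
from h import *
rep();flapg(.53)
s=imaging.read_camera('side')[:,:,::-1]
cv2.imwrite('pics/side11.png',s)
cv2.imwrite('pics/c11.png',cv2.resize(s[110:220,250:370],None,fx=5,fy=5,interpolation=2))
cv2.imwrite('pics/c12.png',cv2.resize(s[130:180,255:315],None,fx=12,fy=12,interpolation=2))"
```

```text
t 14.7 tcp st mm [[  -1.5 -137.3  165.9]] F [ 2.   3.9 -4.8] grip 0.122
tool z in st [ 0.001  0.005 -1.   ] toolx in st [ 0.001 -1.    -0.005]
bar from hinge if no slip [67.7 86.6] r 109.9 theta 0.527
go tool x,z 1.7 1.5
```

View pics/c11.png

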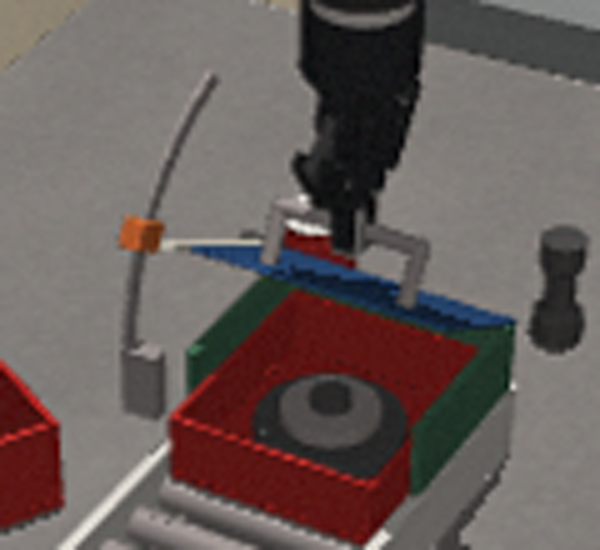

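View pics/c12.png

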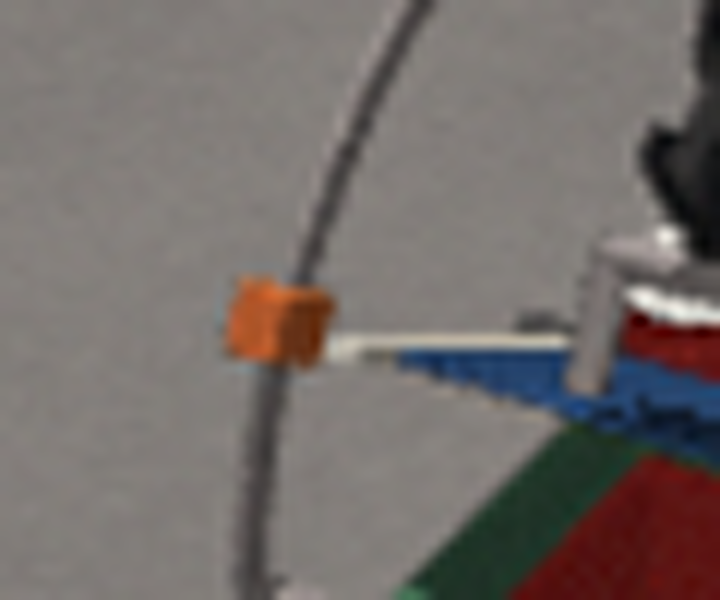

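```bash
python3 - <<'E'
from h import *
def P(x,r,th): return proj("side",wo([[x,-.205+r*np.cos(th),.12+r*np.sin(th)]]))[0].round(1)
for th in (.45,.48,.51,.54,.57): print(th,"tip",P(.099,.150,th),"marker",P(.114,.160,th),"+x side edge tip",P(.104,.15,th), "free edge +x corner",P(.092,.13,th),P(-.092,.13,th))
s=cv2.imread("pics/side11.png");hsv=cv2.cvtColor(s,cv2.COLOR_BGR2HSV)
m=cv2.inRange(hsv,(5,150,100),(14,255,255));m[:140]=0;m[175:]=0;m[:,:265]=0;m[:,290:]=0
ys,xs=np.nonzero(m);print("marker centroid",xs.mean(),ys.mean(),xs.min(),xs.max(),ys.min(),ys.max())
E
```

```text
0.45 tip [282.5 161.7] marker [277.  160.6] +x side edge tip [281.2 161.3] free edge +x corner [287.3 161.8] [338.4 178.1]
0.48 tip [282.8 160.3] marker [277.3 159.2] +x side edge tip [281.5 159.9] free edge +x corner [287.5 160.7] [338.7 176.9]
0.51 tip [283.1 159. ] marker [277.7 157.7] +x side edge tip [281.8 158.6] free edge +x corner [287.8 159.5] [339.  175.7]
0.54 tip [283.5 157.6] marker [278.1 156.3] +x side edge tip [282.1 157.2] free edge +x corner [288.1 158.3] [339.4 174.5]
0.57 tip [283.8 156.3] marker [278.4 154.8] +x side edge tip [282.5 155.8] free edge +x corner [288.4 157.2] [339.7 173.3]
marker centroid 277.54761904761904 156.5 274 282 154 159
```

By the same calibration the marker is at about 0.535 rad and the pointer at about 0.515–0.527 rad. I'll nudge up slightly and hold.

Request:
apply_moves --pt "1.2 0 -0.9 0 0 0 1" --pt "0 0 0 0 0 0 1" --pt "0 0 0 0 0 0 1" --pt "0 0 0 0 0 0 1" --pt "0 0 0 0 0 0 1" --pt "0 0 0 0 0 0 1" --pt "0 0 0 0 0 0 1" --pt "0 0 0 0 0 0 1"

```text
t: 15.75
eef_pos: [0.4561, -0.2151, 0.1672]
tool_rot: [0.002, -0.695, 0.719, 0.002]
contact_force: [1.5, 4.6, -2.6]
gripper_width: 0.124
```

```bash
python3 -c "
from h import *
rep();flapg(.535)
s=imaging.read_camera('side')[:,:,::-1];t=imaging.read_camera('top')[:,:,::-1]
rep();flapg(.535)
cv2.imwrite('pics/top13.png',t)
cv2.imwrite('pics/c13.png',np.hstack([cv2.resize(s[140:175,260:310],None,fx=8,fy=8,interpolation=2),cv2.resize(t[150:185,325:375],None,fx=8,fy=8,interpolation=2)])[:,:800])"
```

```text
t 15.75 tcp st mm [[  -1.6 -138.7  167.2]] F [ 1.5  4.6 -2.6] grip 0.124
tool z in st [ 0.001  0.005 -1.   ] toolx in st [ 0.001 -1.    -0.005]
bar from hinge if no slip [66.3 87.9] r 110.1 theta 0.545
go tool x,z 0.6 2.5
t 15.85 tcp st mm [[  -1.5 -138.7  167.2]] F [ 2.1  3.6 -2. ] grip 0.119
tool z in st [ 0.001  0.005 -1.   ] toolx in st [ 0.001 -1.    -0.005]
bar from hinge if no slip [66.3 87.9] r 110.1 theta 0.545
go tool x,z 0.6 2.5
```

View pics/c13.png

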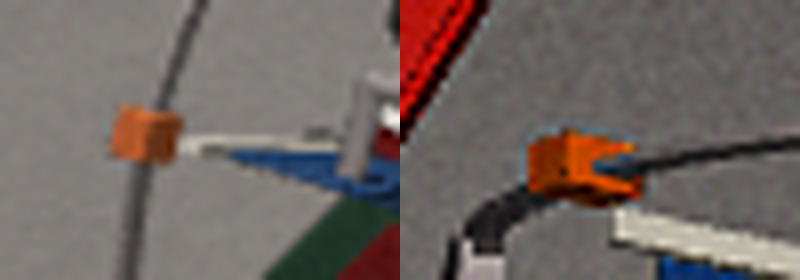

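View pics/top13.png

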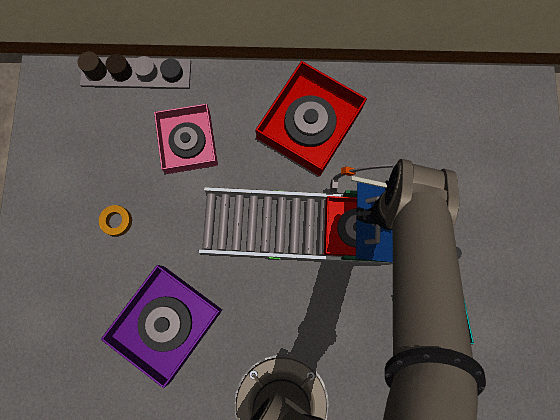

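```bash
python3 -c "
from h import *
t=cv2.imread('pics/top13.png');h=cv2.cvtColor(t,cv2.COLOR_BGR2HSV)
m=cv2.inRange(h,(0,150,60),(6,255,255))|cv2.inRange(h,(175,150,60),(180,255,255));m[:,:310]=0;m[:,352:]=0;m[:195]=0
ys,xs=np.nonzero(m);ok=[xs[ys==y].min() for y in range(205,245,8)];print(ok)
print((st(plane('top',[(np.median(ok)-.5,225)],.095))*1e3).round(1), 'rear expected -30; y center', )
for th in (.5,.54,.58): print(th,proj('top',wo([[.104,-.205+.15*np.cos(th),.12+.15*np.sin(th)]])))
rep();flapg(.535)"
```

```text
[np.int64(327), np.int64(327), np.int64(327), np.int64(326), np.int64(326)]
[[ -3.8 -30.4  95. ]] rear expected -30; y center
0.5 [[349.89908291 176.0041164 ]]
0.54 [[351.47498681 175.52700968]]
0.58 [[353.14402461 175.06268709]]
t 15.85 tcp st mm [[  -1.5 -138.7  167.2]] F [ 2.1  3.6 -2. ] grip 0.119
tool z in st [ 0.001  0.005 -1.   ] toolx in st [ 0.001 -1.    -0.005]
bar from hinge if no slip [66.3 87.9] r 110.1 theta 0.545
go tool x,z 0.6 2.5
```

```bash
python3 -c "
from station import bot
print(bot.hand_in()); o=bot.get_obs(); print(o['t'],o['eef_pos'],o['gripper_width'])"
```

```text
the job is handed in; nothing more can be done
None
the job is handed in; nothing more can be done
```

I pushed the tote home with the flap still closed, then swung the flap up by its handle to the orange marker. I handed in at about 16 s with the gripper still holding it there.

**Last checks:**
- **Tote:** the push met about 12 N at the stop. The last top view puts its rear rim at station y = -30.4 mm, where home is -30 mm.
- **Flap:** the pointer reads about 0.54 rad in the side view and 0.545 rad from the tool position. The marker reads about 0.535 rad, and the tolerance is 0.07 rad.
- **Stillness and grip:** the tool held the same position over the last pictures. The fingers were open about 10 mm on the 12 mm bar, with a few newtons at the wrist.
- **Left alone:** the marker looks unmoved in both views. The ring looks unmoved in the last top view. The punch and can were hidden by the arm there, and I saw no shift in the earlier views.

**What went wrong or disagreed:**
- **First grasp missed:** the fingers closed above the bar because the visible finger tips sit about 21 mm above the reported TCP. Going that much lower fixed it.
- **Marker from the top view alone:** it gave 0.57 rad, but with a radius of 167 mm instead of 160 mm. I used the side view, whose radius of 159 mm agreed.
- **Grasp radius:** it came out about 2 mm longer than the nominal 107.7 mm.

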